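# Tub through the sprung waste flap

## Robot

A 7-joint arm with a two-finger parallel gripper is mounted at the origin on a cart in front of the work surface, level with it; the furniture and walls round the work are solid. World frame = base frame: x ahead of the robot, y to its left, z up, the work surface at z = 0. Lengths are in m, angles in rad, forces in N, time in s.
With the tool pointing down it reaches from about 0.4 to 0.875 m from the base axis. Payload 19.3 kg.
Tool frame: the origin (TCP) lies between the finger pads; the fingertips stand bot.tcp_to_tips ahead of it and the grasp point (between the pads) is the TCP (bot.tcp_to_tips is the distance from the TCP to the fingertips, in m); z points along the fingers, y is the line along which they close (so a half turn about z gives the same grasp; the last joint's range is limited). The gripper opens to 85 mm and grips with 20 to 120 N. Pads are 22 mm wide; open, the fingers measure 114 mm over their backs; the gripper's body (76 mm by 85 mm) begins 54 mm behind the grasp point. The pads swing forward as they close: fully open they stand 13 mm farther back than shut.
Start: joints at [1.199, 0.521, -0.036, 1.599, 0.021, 1.021, -0.113], TCP at [0.186, -0.597, 0.25] pointing down, gripper open.
Joint ranges: [-2.91, 2.91], [-0.3, 2.13], [-1.5, 1.42], [0.17, 2.43], [-1.26, 4.41], [0.16, 1.93], [-2.52, 2.52]. Speed limits (rad/s): [1.89, 1.89, 2.39, 2.39, 3.01, 3.01, 3.01].

## Interface

Orientations are given as [roll, pitch, yaw] about the fixed x, y, z axes, in that order (R = Rz(yaw) Ry(pitch) Rx(roll)).
In Python, from workcell import telemetry, grab_frame, bot gives the robot as it stands. The module is installed in compiled form; this text tells all that it offers.
- The arm moves only by the shell command python3 -m crank 'ROWS' [FORCE]. ROWS is text: rows parted by semicolons, each of 7 numbers parted by spaces: the finger opening in m, from 0 to 0.0854, then the shift along the tool's x, y, z in m, then the turn, a rotation vector about the tool's x, y, z in degrees. A call has exactly 8 rows; each row shifts and turns the commanded pose from where the row before left it, along the tool's axes as they then stand; what a row does not reach is not made up. A row lasts 1/12 s, in which the tool goes at most 41.7 mm and 7.16 degrees, less where a joint would pass 70% of its speed; a pose out of reach is approached as far as the arm can. A call with a gripper value outside its range is refused whole. The fingers move at their own pace and stop on an object; FORCE is the grip in N (left out, the last holds). Time passes only in rows, so rows that do not move let the fingers close, or fill a call up. It gives the time, the measured TCP pose, the force, the opening and the grip force at its end, in the units of the state.
- telemetry.observe(): the state, without advancing time (a new reading comes with each control period).
- grab_frame(name): name is "scene" or "top" or "wrist"; returns a dict with "pixels" (480x640x3 uint8, red, green, blue), "depth" (480x640 float32, m along the optical axis (not along the pixel's ray), 0 where there is no reading), "vertical_fov" (degrees; the focal length in pixels is half the picture's height over the tangent of half this angle, whatever the lens; pixels are square), "cx", "cy" (the principal point, pixels), "distortion" ([k1, k2, p1, p2, k3] as OpenCV has them; the pictures are not rectified), "R" (3x3) and "t" (3): a world point X has camera coordinates R X + t; the wrist camera has in their place "hand_eye" (4x4, takes a point from camera to tool coordinates, whose origin is the TCP and whose axes are the flange's). Camera axes: x right, y down, z forward; pixel columns grow to the right and rows downward; lengths in m; the calibration is good to about 2 mm. A picture is of the moment at which its call begins: read the wrist's pose just before it.
- bot.job_done(): hands the job in; it is judged then, once.
The state is a dict: "clock": time; "qpos": joint angles; "qd": joint speeds; "joint_efforts": joint torques, N m; "position": TCP position; "tool_rot": TCP orientation; "force": force on the tool from outside, world axes, zero at the start; "moment": the same for the moment, N m; "grip_width": finger opening in m; "finger_force": force on a finger pad.
Only numpy, scipy, OpenCV 4.12 (cv2) and the standard library are available. Lean on these libraries where they do the work, as an engineer would, in place of code of your own. Each camera call takes 0.05 s, during which the arm holds its last target. There are 200 camera calls.

## Task

Throw away the used yoghurt tub that stands on the deck of the counter-top waste box, without gripping or lifting it. With one finger press the orange bar down so that the self-closing flap swings open, and keep it pressed while the other finger pushes the tub forward off the deck through the open flap, so that it never stands on the shut flap. When the tub has dropped into the box, let the flap close again, and leave the other things on the counter where they are.

Things in the scene. Friction and masses are not known exactly. Their poses are not given: they have to be found in the camera images.
- bin: Grey waste box, fixed to the counter (place and yaw vary), 275 mm along its x, 214 along y, 160 high, hollow, walls 5 mm. Origin: centre of its underside; x away from the robot, y left, z up. Top at z 160 mm: steel deck from x -137 to +5 mm, then an opening x +5 to +125, y -60 to +92 mm, shut by the flap, with steel strips round it.
- deck_edge (a point): Point on the deck's far edge (box x +5, y -13, z 160 mm), where the opening begins, in line with the tub. The tub stands on the deck in front of it and is pushed along the box's +x over this edge.
- flap (a joint): Flap angle (rad): 0 shut, flush with the deck; grows as it swings down into the box; stop at 0.80. A spring shuts it when let go; shut, it carries the tub's weight. Steel plate 114 x 135 mm, hinged at its left side (axis along box x), right edge swings down. Pressing the orange bar takes 3 to 10 N (more if a finger drags across it); at 0.7 rad the tub slides off it into the box.
- bar_mid (a point): Top of the orange bar, part of the flap; at box x -30 mm. Bar 18 mm thick, level, along box x from -141 to +81 mm, to the left of the tub; press it anywhere, a finger may slide along it. Shut: top at y +62, z 207 mm (box frame), 47 mm above the deck. It swings 37 mm from the hinge: at 0.7 rad its top is 24 mm above the deck and its centre at y +51 mm; at the stop 21 mm above.
- flap_hinge (a point): Point on the flap's hinge axis (along box x) at box x 0, y +88, z 172 mm, left of the bar. Black lugs 18 mm high hold it at x 0 and 131 mm.
- tub_mid (a point): Centre of the used yoghurt tub (white, with a printed red-fruit pattern), round, 70 mm across at the rim and 70 mm high, empty and light, about 30 g, standing upright on the deck at the start; this point is half-way up, 35 mm above its base. The tub lies to the right of the bar, its axis 64 to 86 mm to the right of the shut bar.
- sauce_bottle: White bottle with blue cap, 53 x 87 x 174 mm, bystander; origin at its base.
- tub_2: A second tub, pale blue, 72 mm, standing on the counter: bystander; origin at its base.
- apple: Red apple, 77 mm, bystander; origin at its base.
- can_green: Green drinks can, 66 mm across, 115 mm high, bystander; origin at its base.
- doughnut: Chocolate doughnut, 100 mm across, 40 mm high, bystander; origin at its base.
- sugar_jar: Sugar jar, 81 mm across, 163 mm high, bystander; origin at its base.
Not all that is in view belongs to the job. Leave any purple or turquoise look-alike of the part that bears tub_mid alone.

How it is judged:
By the outcome, as a careful person would: the job done as asked, in the order asked, and still so for the second after the job is handed in, with the robot touching nothing.
It also fails if it takes over 42 s, if anything falls off the work surface, if the arm or the gripper's body presses on something with over 40 N, if the wrist force passes 120 N, or if a joint passes its speed limit or range.

## Working session

There is one attempt and no reset: what is moved stays moved. The work goes in short steps, Python scripts to look and compute and a shell command to move; the robot and the scene stay as the last step left them, time stands still between calls to the robot, and variables do not carry over. Pictures are saved under pics/ and viewed, at most 11 in all, crops included, and the job is handed in when it is done.

```bash
mkdir -p pics
cat > h.py <<'E'
import numpy as np, cv2
from workcell import telemetry, grab_frame, bot
from scipy.spatial.transform import Rotation as Ro
def K(f):
    fl=240/np.tan(np.radians(f["vertical_fov"])/2); return np.array([[fl,0,f["cx"]],[0,fl,f["cy"]],[0,0,1]])
def save(name,fn):
    f=grab_frame(name); cv2.imwrite(fn,f["pixels"][:,:,::-1]); np.save(fn+".npy",f,allow_pickle=True); return f
def load(fn): return np.load(fn+".npy",allow_pickle=True).item()
def p3(f,u,v,d=None):
    n=cv2.undistortPoints(np.array([[[u,v]]],float),K(f),np.array(f["distortion"]))[0,0]
    if d is None:
        w=f["depth"][int(v)-1:int(v)+2,int(u)-1:int(u)+2]; d=np.median(w[w>0]) if (w>0).any() else 0
    return np.array(f["R"]).T@(np.array([n[0]*d,n[1]*d,d])-np.array(f["t"]))
E
python3 - <<'E'
from h import *
for n in("scene","top"): save(n,f"pics/{n}0.png")
s=telemetry.observe(); print({k:np.round(v,3) for k,v in s.items()}, bot.tcp_to_tips)
E
```

```text
{'clock': np.float64(0.1), 'qpos': array([ 1.199,  0.522, -0.036,  1.6  ,  0.021,  1.021, -0.113]), 'qd': array([-0.   , -0.002, -0.   , -0.001,  0.003,  0.   ,  0.001]), 'joint_efforts': array([ 4.0000e-03, -9.2849e+01,  1.9840e+00, -3.7053e+01,  1.8000e-02,
        5.0000e-03, -0.0000e+00]), 'position': array([ 0.186, -0.597,  0.25 ]), 'tool_rot': array([-3.141,  0.   ,  0.302]), 'force': array([ 0.266, -0.818, -0.373]), 'moment': array([ 0.071, -0.019,  0.025]), 'finger_force': np.float64(0.0), 'grip_width': np.float64(0.085)} 0.019
```

View pics/scene0.png

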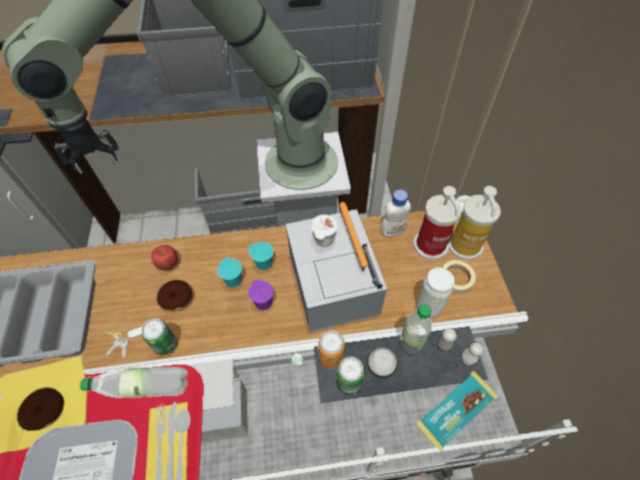

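View pics/top0.png

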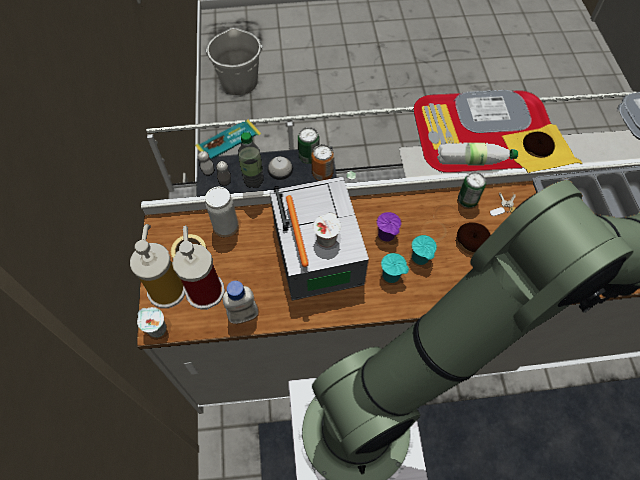

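The tub with the red-fruit print stands on the deck at scene (323,230) and top (327,230). The turquoise and purple tubs, and the white one at top (152,322), all stand on the counter, so they are not the one meant. I'll confirm this in a crop and measure.

Run:
```python
from h import *
f=load("pics/top0.png"); s=load("pics/scene0.png")
a=cv2.resize(f["pixels"][170:305,262:382],None,fx=4,fy=4,interpolation=cv2.INTER_CUBIC)
b=cv2.resize(s["pixels"][195:330,280:378],None,fx=4,fy=4,interpolation=cv2.INTER_CUBIC)
im=np.hstack([a,b])[:, :, ::-1]; print(im.shape); cv2.imwrite("pics/crop.png",cv2.resize(im,(800,int(im.shape[0]*800/im.shape[1]))))
# fit deck-height points & orange
for n,g in(("top",f),("scene",s)):
    hsv=cv2.cvtColor(g["pixels"],cv2.COLOR_RGB2HSV)
    R=np.array(g["R"]);v,u=np.mgrid[0:480,0:640]
    nn=cv2.undistortPoints(np.stack([u.ravel(),v.ravel()],1).astype(float)[:,None],K(g),np.array(g["distortion"]))[:,0]
    d=g["depth"].ravel().astype(float)
    P=(np.c_[nn*d[:,None],d]-np.array(g["t"]))@R
    h=hsv.reshape(-1,3)
    roi=(P[:,0]>.3)&(P[:,0]<.9)&(abs(P[:,1]-.0)<.3)&(d>0)
    o=roi&(h[:,0]>5)&(h[:,0]<18)&(h[:,1]>190)&(h[:,2]>150)&(P[:,2]>.17)
    Q=P[o]; print(n,"orange",o.sum(),Q.mean(0).round(4) if o.sum() else 0)
    if o.sum():
        t=Q[Q[:,2]>np.percentile(Q[:,2],50)]; c=Q.mean(0);_,_,V=np.linalg.svd((Q-c)[:,:2]);ax=V[0]*np.sign(V[0][0]);pr=(Q-c)[:,:2]@ax
        print(" yaw",np.arctan2(ax[1],ax[0]),"ends",c[:2]+ax*pr.min(),c[:2]+ax*pr.max(),"z95",np.percentile(Q[:,2],95))
    k=roi&(abs(P[:,2]-.16)<.006); D=P[k][:,:2].astype(np.float32); r=cv2.minAreaRect(D); print(" deck",k.sum(),np.median(P[k][:,2]),r,cv2.boxPoints(r).round(3).tolist())
    k=roi&(abs(P[:,2]-.230)<.012)&(h[:,1]<150)
    c=Q.mean(0)[:2]; k&=np.hypot(P[:,0]-.5,P[:,1]+0)<.2
    print(" tubtop",k.sum(),P[k].mean(0).round(4),cv2.minEnclosingCircle(P[k][:,:2].astype(np.float32)))
```

```text
(540, 872, 3)
top orange 260 [0.4831 0.0996 0.2072]
 yaw 0.12336917244279237 ends [0.37933441 0.08677372] [0.59326208 0.11330051] z95 0.2122253307068896
 deck 5569 0.16160255550165864 ((0.6039440035820007, 0.1326754093170166), (0.513584554195404, 0.3786921203136444), 7.623485565185547) [[0.3240000009536743, 0.28600001335144043], [0.375, -0.08900000154972076], [0.8840000033378601, -0.020999999716877937], [0.8330000042915344, 0.3540000021457672]]
 tubtop 511 [0.4737 0.0194 0.2321] ((0.4775258004665375, 0.019214700907468796), 0.04007350280880928)
scene orange 0 0
 deck 5734 0.15820888798647942 ((0.6080736517906189, 0.13191035389900208), (0.4996510446071625, 0.37306341528892517), 7.062520503997803) [[0.3370000123977661, 0.28600001335144043], [0.382999986410141, -0.08399999886751175], [0.8790000081062317, -0.02199999988079071], [0.8330000042915344, 0.3479999899864197]]
 tubtop 474 [0.4776 0.0213 0.2282] ((0.47632497549057007, 0.017550408840179443), 0.040992435067892075)<stdin>:22: RuntimeWarning: Mean of empty slice.
  ret = um.true_divide(
```

View pics/crop.png

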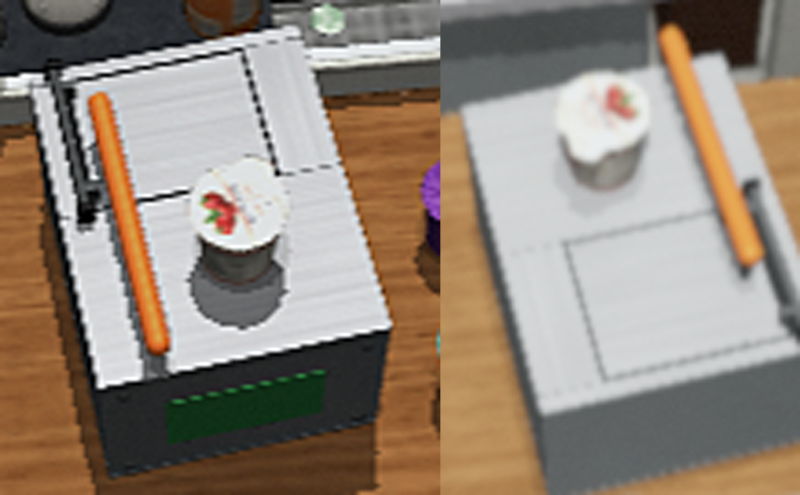

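The crop confirms it: a white tub with a strawberry lid on the deck, right of the orange bar. Tub centre is about (0.476, 0.019), bar mid about (0.486, 0.100) and box yaw about 0.124. I'm moving to a hover over the near end.

```bash
python3 -m crank '0.055 0.02 0 -0.035 0 0 5.1; 0.055 0.03 0 -0.035 0 0 5.1; 0.055 0.03 -0.02 0 0 0 0; 0.055 0.03 -0.02 0 0 0 0; 0.055 0.03 -0.02 0 0 0 0; 0.055 0.03 -0.02 0 0 0 0; 0.055 0.03 -0.02 0 0 0 0; 0.055 0.03 -0.02 0 0 0 0' 20
python3 -m crank '0.055 0.005 -0.035 0 0 0 0; 0.055 0.005 -0.035 0 0 0 0; 0.055 0.005 -0.035 0 0 0 0; 0.055 0.005 -0.035 0 0 0 0; 0.055 0.005 -0.035 0 0 0 0; 0.055 0.005 -0.035 0 0 0 0; 0.055 0.005 -0.035 0 0 0 0; 0.055 0.005 -0.035 0 0 0 0'
```

```text
clock: 0.77
position: [0.3961, -0.4424, 0.3168]
tool_rot: [-3.141, 0.0, 0.124]
force: [0.1, -0.8, 0.1]
grip_width: 0.0546
finger_force: 0.0
clock: 1.43
position: [0.3998, -0.1594, 0.3169]
tool_rot: [3.141, 0.0, 0.124]
force: [1.2, 0.1, 0.7]
grip_width: 0.055
finger_force: 0.0
```

```bash
python3 -m crank '0.055 0.005 -0.035 0 0 0 0; 0.055 0.005 -0.035 0 0 0 0; 0.055 0.005 -0.035 0 0 0 0; 0.055 0.005 -0.035 0 0 0 0; 0.055 0.005 -0.035 0 0 0 0; 0.055 0.005 -0.025 0 0 0 0; 0.055 0 0 0 0 0 0; 0.055 0 0 0 0 0 0'
python3 - <<'E'
from h import *
st=telemetry.observe(); print(st["position"],st["tool_rot"])
g=save("wrist","pics/w1.png"); t=save("top","pics/t1.png")
T=np.array(g["hand_eye"]); Rw=Ro.from_euler("xyz",st["tool_rot"]).as_matrix()
# world->cam
A=np.eye(4);A[:3,:3]=Rw;A[:3,3]=st["position"]; W=np.linalg.inv(A@T); g["R"]=W[:3,:3]; g["t"]=W[:3,3]; np.save("pics/w1.png.npy",g,allow_pickle=True)
im=np.hstack([g["pixels"],t["pixels"][120:360,180:480].repeat(2,0).repeat(2,1)])[:,:,::-1]
cv2.imwrite("pics/w1v.png",cv2.resize(im,(800,int(480*800/im.shape[1]))))
v,u=np.mgrid[0:480,0:640]
for n,g in(("w",g),("t",t)):
    nn=cv2.undistortPoints(np.stack([u.ravel(),v.ravel()],1).astype(float)[:,None],K(g),np.array(g["distortion"]))[:,0]
    d=g["depth"].ravel().astype(float); P=(np.c_[nn*d[:,None],d]-np.array(g["t"]))@np.array(g["R"]); h=cv2.cvtColor(g["pixels"],cv2.COLOR_RGB2HSV).reshape(-1,3)
    roi=(d>0)&(P[:,0]>.3)&(P[:,0]<.7)&(P[:,1]>-.1)&(P[:,1]<.18)
    o=roi&(h[:,0]>5)&(h[:,0]<18)&(h[:,1]>190)&(P[:,2]>.185)&(P[:,2]<.22)
    Q=P[o];print(n,o.sum())
    if o.sum()>20:
        l=cv2.fitLine(Q[:,:2].astype(np.float32),cv2.DIST_HUBER,0,.01,.01).ravel();l[:2]*=np.sign(l[0]);pr=(Q[:,:2]-l[2:])@l[:2]
        print(" yaw",np.arctan2(l[1],l[0]),"ends",l[2:]+l[:2]*pr.min(),l[2:]+l[:2]*pr.max(),np.percentile(Q[:,2],95))
    k=roi&(abs(P[:,2]-.160)<.004);
    if k.sum()>50: print(" deckz",np.median(P[k][:,2]),cv2.boxPoints(cv2.minAreaRect(P[k][:,:2].astype(np.float32))).round(3).tolist())
    k=roi&(abs(P[:,2]-.230)<.008)&(h[:,2]>120)&(np.hypot(P[:,0]-.476,P[:,1]-.019)<.055)
    if k.sum()>20: print(" tub",k.sum(),P[k].mean(0),cv2.minEnclosingCircle(P[k][:,:2].astype(np.float32)))
E
```

```text
clock: 2.1
position: [0.4052, 0.0421, 0.3168]
tool_rot: [-3.141, 0.0, 0.126]
force: [1.2, -0.9, -0.0]
grip_width: 0.0549
finger_force: 0.0
[0.40523048 0.04212185 0.31680944] [-3.14148981e+00  3.43791618e-04  1.26306153e-01]
w 2700
 yaw 0.1050956 ends [0.38070327 0.08114448] [0.54963251 0.09896385] 0.20756185634609328
 deckz 0.16112018638042683 [[0.375, 0.13199999928474426], [0.4020000100135803, -0.0820000022649765], [0.5820000171661377, -0.05900000035762787], [0.5559999942779541, 0.15399999916553497]]
 tub 12418 [0.47647968 0.02208018 0.2311377 ] ((0.47684523463249207, 0.01981516368687153), 0.040303707122802734)
t 241
 yaw 0.1370515 ends [0.3790458  0.08762503] [0.59413578 0.1172894 ] 0.21156010778958675
 deckz 0.16116873521691072 [[0.37400001287460327, 0.1289999932050705], [0.3959999978542328, -0.050999999046325684], [0.6740000247955322, -0.017000000923871994], [0.6520000100135803, 0.16300000250339508]]
 tub 226 [0.46003844 0.02678294 0.23210133] ((0.45692580938339233, 0.024981802329421043), 0.030867917463183403)
```

View pics/w1v.png

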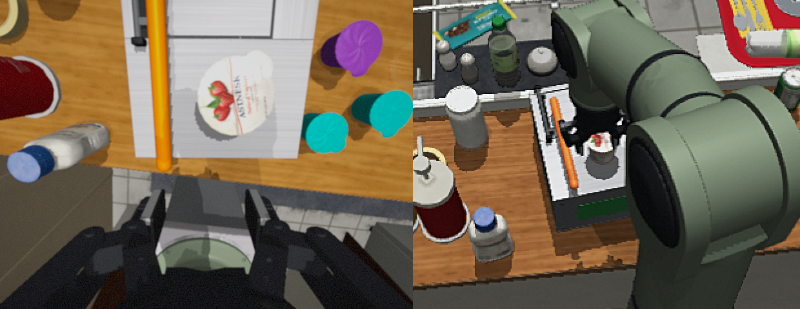

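Box origin is about (0.5245, 0.042), with the tub at box x −53, y −13, which agrees with the deck_edge line. The hand is now at box x −118, y +15. I'll shift 11 mm left and descend.

```bash
python3 -m crank '0.053 0 -0.004 0.02 0 0 0; 0.053 0 -0.004 0.02 0 0 0; 0.053 0 -0.003 0.02 0 0 0; 0.053 0 0 0.012 0 0 0; 0.053 0 0 0.006 0 0 0; 0.053 0 0 0.003 0 0 0; 0.053 0 0 0 0 0 0; 0.053 0 0 0 0 0 0'
python3 -m crank '0.053 0 0 0.003 0 0 0; 0.053 0 0 0.003 0 0 0; 0.053 0 0 0.003 0 0 0; 0.053 0 0.001 0.003 0 0 0; 0.053 0 0.001 0.003 0 0 0; 0.053 0 0 0 0 0 0; 0.053 0 0 0 0 0 0; 0.053 0 0 0 0 0 0'
python3 -c "
from h import *
g=save('wrist','pics/w2.png')"
```

```text
clock: 2.87
position: [0.4044, 0.0518, 0.2365]
tool_rot: [3.142, -0.001, 0.123]
force: [0.7, 0.1, -1.0]
grip_width: 0.0531
finger_force: 0.0
clock: 3.53
position: [0.4043, 0.0501, 0.221]
tool_rot: [-3.142, 0.0, 0.124]
force: [-0.9, 0.5, 0.4]
grip_width: 0.0527
finger_force: 0.0
```

View pics/w2.png

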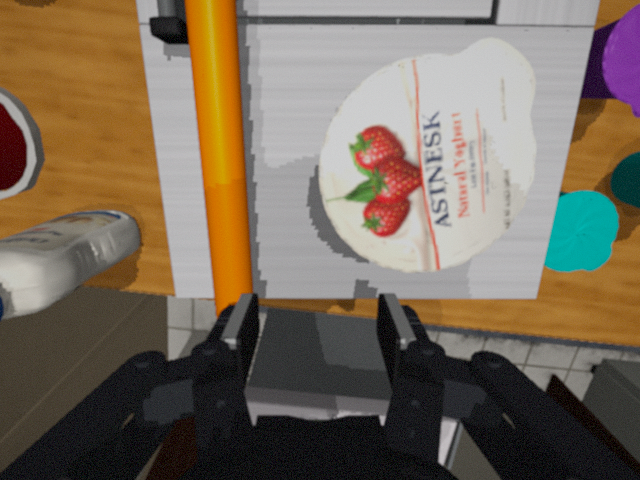

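The left finger, near (240,320), stands over the near end of the bar. The right finger, at (390,320), is clear behind the tub. Pressing on.

```bash
python3 -m crank '0.053 0 0 0.003 0 0 0; 0.053 0 0 0.003 0 0 0; 0.053 0 0.001 0.003 0 0 0; 0.053 0 0 0.003 0 0 0; 0.053 0 0.001 0.002 0 0 0; 0.053 0 0 0 0 0 0; 0.053 0 0 0 0 0 0; 0.053 0 0 0 0 0 0'
```

```text
clock: 4.25
position: [0.4051, 0.0441, 0.2074]
tool_rot: [3.137, -0.0, 0.12]
force: [2.7, -36.9, 22.4]
grip_width: 0.0529
finger_force: 20.9
```

The finger is wedging on the inner flank of the bar, with the side force pushing it right. I'll lift off and look at the geometry before moving farther left.

```bash
python3 -m crank '0.053 0 0 -0.005 0 0 0; 0.053 0 0 -0.008 0 0 0; 0.053 0 0 -0.012 0 0 0; 0.053 0 -0.002 -0.01 0 0 0; 0.053 0 -0.002 0 0 0 0; 0.053 0 -0.002 0 0 0 0; 0.053 0 0 0 0 0 0; 0.053 0 0 0 0 0 0'
python3 - <<'E'
from h import *
st=telemetry.observe(); g=save("wrist","pics/w3.png")
cv2.imwrite("pics/w3v.png",cv2.resize(g["pixels"][200:480,120:520,::-1],None,fx=2,fy=2,interpolation=cv2.INTER_CUBIC))
# depth -> tool coordinates
T=np.array(g["hand_eye"]);v,u=np.mgrid[0:480,0:640]
nn=cv2.undistortPoints(np.stack([u.ravel(),v.ravel()],1).astype(float)[:,None],K(g),np.array(g["distortion"]))[:,0]
d=g["depth"].ravel().astype(float);P=np.c_[nn*d[:,None],d]@T[:3,:3].T+T[:3,3]
ok=(d>0)&(abs(P[:,1])<.08)
h=cv2.cvtColor(g["pixels"],cv2.COLOR_RGB2HSV).reshape(-1,3)
o=ok&(h[:,0]>5)&(h[:,0]<18)&(h[:,1]>190)&(abs(P[:,0])<.08)&(P[:,2]<.07)
for a in np.arange(-.03,.08,.01):
    k=o&(abs(P[:,0]-a)<.005)
    if k.sum()>5: print("bar x%.2f"%a,np.percentile(P[k][:,1],[2,50,98]).round(4),P[k][:,2].min().round(4))
f=ok&(abs(P[:,0])<.02)&(P[:,2]<.03)&(P[:,2]>-.01)&(h[:,1]<120)
for s in(-1,1):
    k=f&(P[:,1]*s>0.01)&(abs(P[:,1])<.06); Q=P[k]
    for z in np.arange(-.01,.03,.005):
        q=Q[(Q[:,2]>=z)&(Q[:,2]<z+.005)]
        if len(q)>5: print("finger",s,z.round(3),len(q),np.percentile(q[:,1],[2,98]).round(4),np.percentile(q[:,0],[2,98]).round(4))
E
```

```text
clock: 4.92
position: [0.4035, 0.0542, 0.2414]
tool_rot: [-3.142, 0.001, 0.124]
force: [-0.3, -0.3, -0.7]
grip_width: 0.0529
finger_force: 0.0
bar x-0.01 [-0.0509 -0.0284  0.0494] -0.0585
bar x0.00 [-0.0431 -0.0315  0.0265] -0.0659
bar x0.01 [-0.0419 -0.0314  0.0508] -0.0723
bar x0.02 [-0.0418 -0.0315  0.0132] -0.0799
bar x0.03 [-0.0419 -0.0316 -0.0265] 0.0314
bar x0.04 [-0.0417 -0.0313 -0.0264] 0.0319
bar x0.05 [-0.0418 -0.0311 -0.0264] 0.0099
bar x0.06 [-0.0419 -0.0298 -0.0263] 0.0099
bar x0.07 [-0.0419 -0.0286 -0.0262] 0.0114
finger -1 -0.01 289 [-0.0399 -0.0265] [-0.0095  0.0118]
finger -1 -0.005 261 [-0.0399 -0.0265] [-0.0096  0.0117]
finger -1 0.0 241 [-0.0398 -0.0264] [-0.0095  0.0118]
finger -1 0.005 175 [-0.0384 -0.0264] [-0.0101  0.0116]
finger -1 0.01 43 [-0.0308 -0.0265] [-0.0095  0.0109]
finger 1 -0.01 281 [0.0263 0.0397] [-0.0098  0.0117]
finger 1 -0.005 266 [0.0263 0.0397] [-0.0098  0.0118]
finger 1 0.0 224 [0.0263 0.039 ] [-0.0101  0.0116]
finger 1 0.005 157 [0.0263 0.0375] [-0.0099  0.0117]
finger 1 0.01 55 [0.0263 0.0323] [-0.0101  0.011 ]
```

View pics/w3v.png

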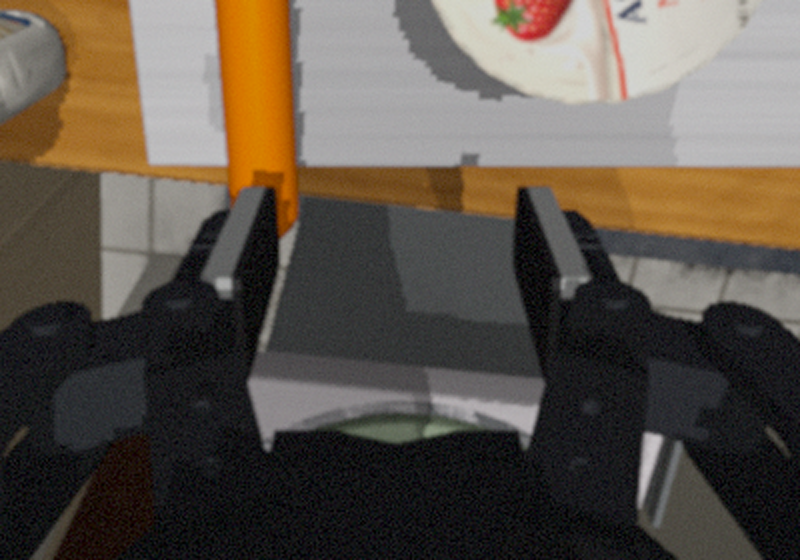

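The fingertips turn out to be thin plates, centred about opening/2 + 3 mm and only about 15 mm ahead of the TCP. The bar sits at tool y −34 mm. I'll set the opening to 60 mm so the left tip is centred on the bar, and follow its arc down.

```bash
python3 -m crank '0.060 0 -0.001 0.006 0 0 0; 0.060 0 0 0.006 0 0 0; 0.060 0 0 0.005 0 0 0; 0.060 0 0 0.002 0 0 0; 0.060 0 0.001 0.002 0 0 0; 0.060 0 0.001 0.002 0 0 0; 0.060 0 0 0 0 0 0; 0.060 0 0 0 0 0 0'
```

```text
clock: 5.63
position: [0.4038, 0.0525, 0.2189]
tool_rot: [3.141, 0.001, 0.123]
force: [-3.0, -4.2, 6.6]
grip_width: 0.0599
finger_force: 3.6
```

```bash
python3 -m crank '0.060 0 0.001 0.002 0 0 0; 0.060 0 0.001 0.002 0 0 0; 0.060 0 0.001 0.002 0 0 0; 0.060 0 0.001 0.002 0 0 0; 0.060 0 0.001 0.002 0 0 0; 0.060 0 0 0.002 0 0 0; 0.060 0 0 0 0 0 0; 0.060 0 0 0 0 0 0'
python3 - <<'E'
from h import *
g=save("wrist","pics/w4.png")
E
```

```text
clock: 6.3
position: [0.405, 0.0474, 0.2072]
tool_rot: [3.141, -0.001, 0.123]
force: [1.7, -6.3, 7.6]
grip_width: 0.0602
finger_force: 3.8
```

View pics/w4.png

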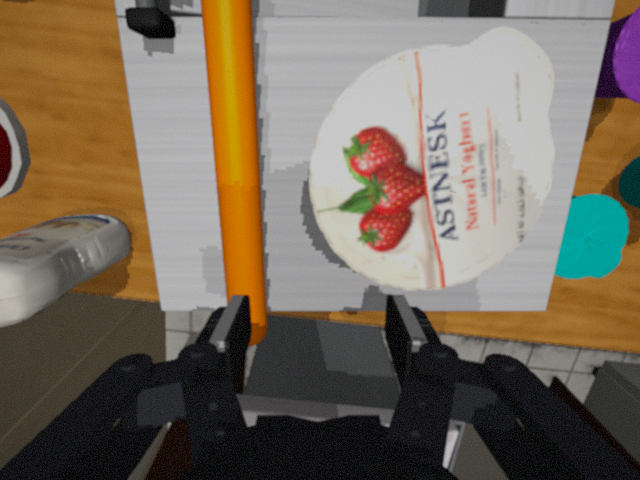

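The flap is opening: a dark slit shows at (460,5). The left tip is on the bar and the right finger is behind the tub. I'll press to the end.

```bash
python3 -m crank '0.060 0 0 0.002 0 0 0; 0.060 0 0.001 0.002 0 0 0; 0.060 0 0 0.002 0 0 0; 0.060 0 0 0.002 0 0 0; 0.060 0 0 0.001 0 0 0; 0.060 0 0 0 0 0 0; 0.060 0 0 0 0 0 0; 0.060 0 0 0 0 0 0'
```

```text
clock: 7.02
position: [0.4051, 0.0467, 0.1982]
tool_rot: [3.141, -0.001, 0.123]
force: [0.5, -4.5, 6.1]
grip_width: 0.06
finger_force: 3.0
```

```bash
python3 -m crank '0.060 0 0 0.0015 0 0 0; 0.060 0.005 0 0 0 0 0; 0.060 0.006 0 0 0 0 0; 0.060 0.006 0 0 0 0 0; 0.060 0.006 0 0 0 0 0; 0.060 0.006 0 0 0 0 0; 0.060 0.006 0 0 0 0 0; 0.060 0 0 0 0 0 0'
python3 - <<'E'
from h import *
g=save("wrist","pics/w5.png")
E
```

```text
clock: 7.68
position: [0.4407, 0.0518, 0.1964]
tool_rot: [-3.141, -0.001, 0.124]
force: [2.6, -1.6, 3.5]
grip_width: 0.06
finger_force: 2.4
```

View pics/w5.png

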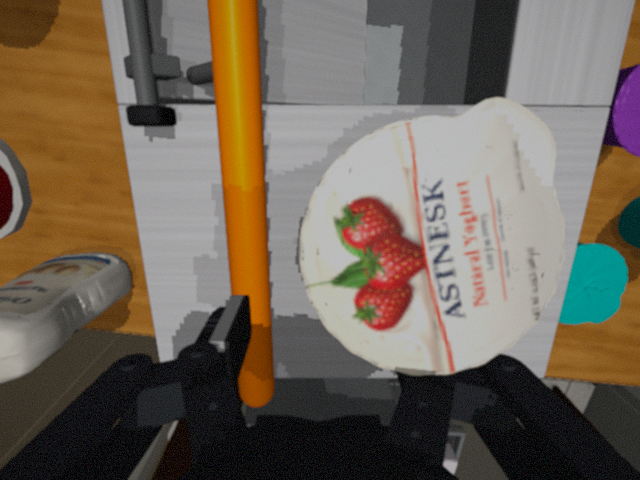

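The flap is wide open and the tub rim is just ahead of the right finger. I'll check the lateral alignment.

Run:
```python
from h import *
g=load("pics/w5.png"); T=np.array(g["hand_eye"])
for u,v in((302,240),(428,247),(553,260),(428,372),(320,300),(410,365),(400,372)):
    n=cv2.undistortPoints(np.array([[[u,v]]],float),K(g),np.array(g["distortion"]))[0,0]; d=float(np.median(g["depth"][v-1:v+2,u-1:u+2]))
    print(u,v,(T@np.r_[n*d,d,1])[:3].round(4))
```

```text
302 240 [ 0.0506 -0.0043 -0.0357]
428 247 [ 0.0493  0.0293 -0.0374]
553 260 [ 0.0459  0.0628 -0.0385]
428 372 [ 0.0137  0.0312 -0.0429]
320 300 [ 0.0342  0.0006 -0.0386]
410 365 [ 0.0158  0.026  -0.0426]
400 372 [-0.0051  0.0298 -0.0199]
```

```bash
python3 -m crank '0.056 0 0 0 0 0 0; 0.056 0.004 0 0 0 0 0; 0.056 0.006 0 0 0 0 0; 0.056 0.006 0 0 0 0 0; 0.056 0.006 0 0 0 0 0; 0.056 0.006 0 0 0 0 0; 0.056 0.004 0 0 0 0 0; 0.056 0 0 0 0 0 0'
python3 - <<'E'
from h import *
g=save("wrist","pics/w6.png")
E
```

```text
clock: 8.4
position: [0.4715, 0.0554, 0.1963]
tool_rot: [3.142, 0.0, 0.124]
force: [1.8, -0.4, 4.7]
grip_width: 0.056
finger_force: 2.4
```

View pics/w6.png

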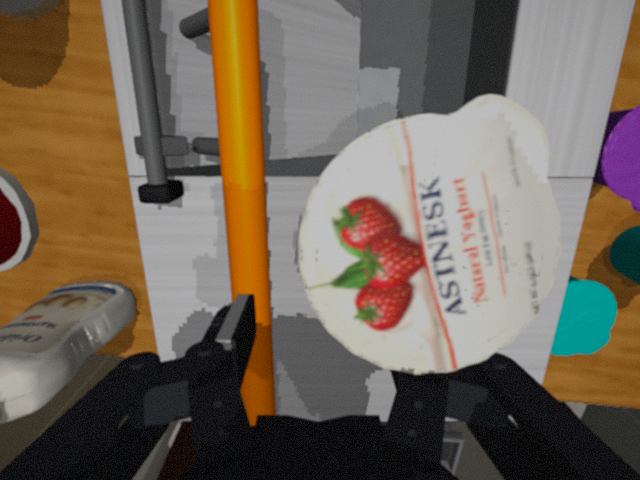

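The tub is riding squarely ahead of the finger, the flap is open and the bar is held. Continuing over the edge.

```bash
python3 -m crank '0.056 0.004 0 0 0 0 0; 0.056 0.006 0 0 0 0 0; 0.056 0.006 0 0 0 0 0; 0.056 0.006 0 0 0 0 0; 0.056 0.006 0 0 0 0 0; 0.056 0.006 0 0 0 0 0; 0.056 0.004 0 0 0 0 0; 0.056 0 0 0 0 0 0'
python3 - <<'E'
from h import *
g=save("wrist","pics/w7.png")
E
```

```text
clock: 9.12
position: [0.5097, 0.0603, 0.1964]
tool_rot: [-3.141, -0.001, 0.124]
force: [2.9, 0.2, 4.3]
grip_width: 0.0559
finger_force: 2.4
```

View pics/w7.png

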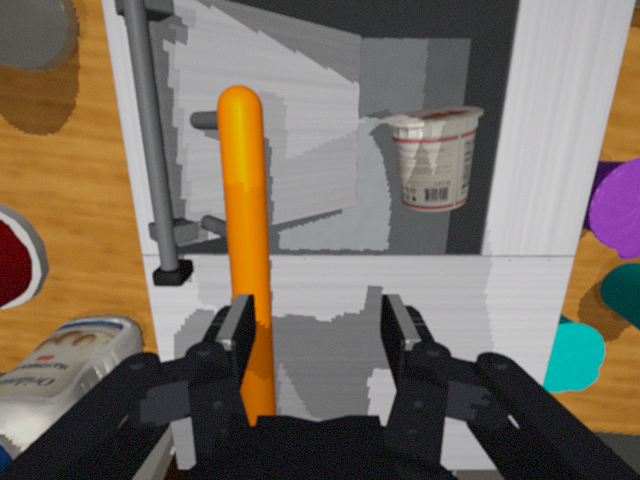

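The tub lies in the box at (435,160). I'll check that it's on the floor and clear of the flap, then release.

```bash
python3 -m crank '0.056 0 0 0 0 0 0; 0.056 0 0 0 0 0 0; 0.056 0 0 0 0 0 0; 0.056 0 0 0 0 0 0; 0.056 0 0 0 0 0 0; 0.056 0 0 0 0 0 0; 0.056 0 0 0 0 0 0; 0.056 0 0 0 0 0 0'
python3 - <<'E'
from h import *
g=save("wrist","pics/w8.png"); st=telemetry.observe(); T=np.array(g["hand_eye"]);A=np.eye(4);A[:3,:3]=Ro.from_euler("xyz",st["tool_rot"]).as_matrix();A[:3,3]=st["position"]
print(abs(g["pixels"].astype(int)-load("pics/w7.png")["pixels"])[100:220,380:490].mean())
for u,v in((435,160),(435,112),(385,122),(470,115),(432,205),(340,200),(350,60),(420,60)):
    n=cv2.undistortPoints(np.array([[[u,v]]],float),K(g),np.array(g["distortion"]))[0,0]; d=float(np.median(g["depth"][v-1:v+2,u-1:u+2]))
    X=(A@T@np.r_[n*d,d,1])[:3]; r=X-[.5245,.0421,0]; c,s=np.cos(.124),np.sin(.124)
    print(u,v,np.round([c*r[0]+s*r[1],-s*r[0]+c*r[1],X[2]],3))
E
```

```text
clock: 9.83
position: [0.5089, 0.0601, 0.1965]
tool_rot: [-3.142, -0.0, 0.124]
force: [3.6, 0.5, 6.3]
grip_width: 0.0561
finger_force: 2.5
4.822929292929293
435 160 [ 0.042 -0.065  0.066]
435 112 [ 0.076 -0.069  0.042]
385 122 [ 0.069 -0.038  0.007]
470 115 [ 0.073 -0.083  0.072]
432 205 [ 0.007 -0.069  0.057]
340 200 [0.015 0.004 0.076]
350 60 [ 0.106 -0.001  0.072]
420 60 [ 0.117 -0.064  0.007]
```

The tub is on the box floor, lying with its top below z 0.075, and is clear of the flap's arc. Releasing, with the finger following the bar up.

```bash
python3 -m crank '0.056 0 0 -0.003 0 0 0; 0.056 0 0 -0.003 0 0 0; 0.056 0 -0.001 -0.003 0 0 0; 0.056 0 -0.001 -0.003 0 0 0; 0.056 0 -0.001 -0.003 0 0 0; 0.056 0 -0.002 -0.003 0 0 0; 0.056 0 -0.002 -0.003 0 0 0; 0.056 0 -0.002 -0.004 0 0 0'
python3 -m crank '0.056 0 0 -0.004 0 0 0; 0.056 0 0 -0.006 0 0 0; 0.056 0 0 -0.01 0 0 0; 0.056 0 0 -0.02 0 0 0; 0.056 0 0 -0.025 0 0 0; 0.056 0 0 -0.025 0 0 0; 0.056 0 0 -0.015 0 0 0; 0.056 0 0 0 0 0 0'
python3 - <<'E'
from h import *
g=save("wrist","pics/w9.png")["pixels"]; t=save("top","pics/t9.png")["pixels"]
im=np.hstack([g,t])[:,:,::-1]; cv2.imwrite("pics/w9v.png",cv2.resize(im,(800,300)))
print(telemetry.observe()["force"])
E
```

```text
clock: 10.55
position: [0.5076, 0.0691, 0.2216]
tool_rot: [3.141, 0.0, 0.124]
force: [-0.8, -0.5, -0.7]
grip_width: 0.0559
finger_force: 0.1
clock: 11.22
position: [0.5088, 0.0692, 0.3302]
tool_rot: [-3.142, -0.005, 0.123]
force: [0.1, 0.4, 0.0]
grip_width: 0.0559
finger_force: 0.0
[ 0.15667828  0.17121924 -1.18010586]
```

View pics/w9v.png

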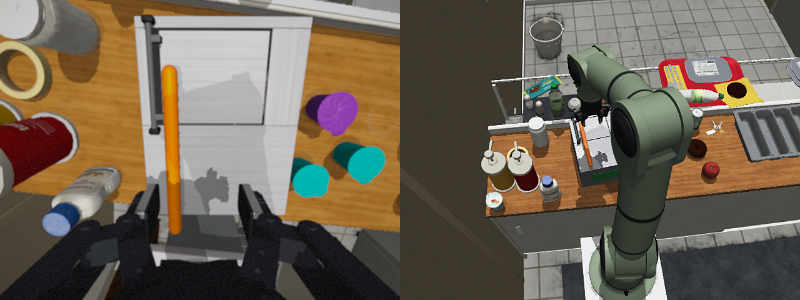

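The flap is shut and flush at (215,75), the deck is empty, the bystanders are where they were, and the arm is clear. Handing in.

```bash
python3 -c "
from h import *
print(bot.job_done())"
```

```text
the job is handed in; nothing more can be done
None
```

The tub was pushed through the held-open flap and lies on the box floor, the flap is shut again, nothing else on the counter looks moved, and the job was handed in at about 11 s of the 42 s; on the first press the finger slipped off the bar's side (about 37 N sideways at the wrist), so I lifted off and re-placed it.

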